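# Click a swivel vise round to 45 degrees and lock it

### The arm

A 6-joint arm with a two-finger parallel gripper is mounted at the origin on the work surface. World frame = base frame: x ahead of the robot, y to its left, z up, the work surface at z = 0. Lengths are in m, angles in rad, forces in N, time in s.
With the tool pointing down it reaches from about 0.225 to 0.725 m from the base axis. Payload 3.1 kg.
Tool frame: the origin (TCP) lies midway between the tips of the shut fingers; the grasp point (between the pads) lies 19 mm behind it (env.grip_point_offset is the distance from the TCP to the grasp point, in m); z points along the fingers, y is the line along which they close (so a half turn about z gives the same grasp; the last joint's range is limited). The gripper opens to 85 mm and grips with 20 to 120 N. Pads are 22 mm wide; open, the fingers measure 114 mm over their backs; the gripper's body (76 mm by 85 mm) begins 54 mm behind the grasp point. The pads swing forward as they close: fully open they stand 13 mm farther back than shut.
Start: joints at [-1.348, 0.048, 0.099, 1.622, 0, 1.443], TCP at [0.18, -0.493, 0.231] pointing down, gripper open.
Joint ranges: [-2.91, 2.91], [-0.99, 1.94], [-1.21, 1.42], [-2.12, 2.29], [-1.49, 1.47], [-3.14, 3.14]. Speed limits (rad/s): [2.79, 2.79, 3.14, 3.14, 3.14, 3.14].

### API

Orientations are given as a unit quaternion [x, y, z, w].
In Python, from bench import env gives the robot as it stands.
- The arm moves only by the shell command python3 -m pendant 'ROWS'. ROWS is JSON, a list of rows, each an object with "turn": the turn, a rotation vector about the tool's x, y, z in rad, a list of three; "travel": the shift along the tool's x, y, z in cm, a list of three; "gripper": the finger opening in cm, from 0 to 8.54. A call has 1 to 8 rows; each row shifts and turns the commanded pose from where the row before left it, along the tool's axes as they then stand; what a row does not reach is not made up. A row lasts 1/8 s, in which the tool goes at most 62.5 mm and 10.7 degrees, less where a joint would pass 70% of its speed; a pose out of reach is approached as far as the arm can. A call is refused whole if a number of a shift passes 6.25 or a number of a turn 0.188, either way. A call with a gripper value outside its range is refused whole. The fingers move at their own pace and stop on an object; the grip force is fixed at half the most. Time passes only in rows, so rows that do not move let the fingers close. It gives the time, the measured TCP pose, the force, the opening and the grip force at its end, in the units of the state.
- env.get_state(): the state, without advancing time (a new reading comes with each control period).
- env.get_image(name): name is "scene" or "top"; returns the picture (384x512x3 uint8, blue, green, red); there is no depth.
- env.calibration(name): a dict with "mtx" (3x3 intrinsics, pixels), "origin" and "orientation" of the camera in the world. Camera axes: x right, y down, z forward; pixel columns grow to the right and rows downward; lengths in m; the calibration is good to about 2 mm. A picture is of the moment at which its call begins. calibration takes no time and is no camera call.
- env.job_done(): hands the job in; it is judged then, once.
The state is a dict: "t": time; "qpos": joint angles; "dq": joint speeds; "joint_torque": joint torques, N m; "eef_pos": TCP position; "ee_rot": TCP orientation; "contact_force": force on the tool from outside, world axes, zero at the start; "torque": the same for the moment, N m; "gripper_width": opening from 0.0 (shut) to 1.0 (fully open); "grip_force": force on a finger pad.
Only numpy, scipy, OpenCV 4.12 (cv2) and the standard library are available. Lean on these libraries where they do the work, as an engineer would, in place of code of your own. Each camera call takes 0.05 s, during which the arm holds its last target. There are 200 camera calls.

### The job

Swing the blue bench vise anticlockwise (seen from above) on its click-stop swivel base, 15 degrees a click, until its yellow pointer clicks in at the 45-degree mark: the long white mark on the operator's (robot's) side, three clicks past the red zero. Then throw the red-knobbed lock lever at its foot clockwise, fully home against its stop, to lock the base. Leave the other things on the bench where they are.

Things in the scene. Friction and masses are not known exactly. Their poses are not given: they have to be found in the camera images.
- vise_base: Blue round swivel base, bolted to the bench (fixed): 156 mm across, top at 28 mm; three feet reach 105 mm from the axis, a lug with the lock lever 114 mm, at 60 degrees to the right of x. Origin on the swivel axis, on the bench top; x points away from the operator (along the tail when the pointer is at zero), y left, z up. On its y side a scale: red zero, white marks every click, long ones every 45 degrees.
- vise (a joint): Swivel angle, rad, anticlockwise from above positive: 0 with the pointer at the red zero, 0.785 at the wanted 45 mark; travel -1.2 to 1.5. A spring detent holds it each 15 degrees (0.262); leaving a click takes about 0.6 N m (6 to 9 N at the tail), then it snaps into the next; within half a step it pulls itself in. Starts 2 to 5 clicks short of 45. Once locked it cannot turn.
- vise_tail (a point): Middle of the top of the vise's tail (anvil), the handy place to take hold of the vise: a block 40 mm wide, 56 mm long, from 63 to 118 mm above the bench, free on both sides, behind and below. The point is 92 mm from the swivel axis, at 118 mm height, and turns with the vise; its x axis points out from the swivel axis along the tail, y across it, z up.
- jaws (a point): On the swivel axis, at the top of the vise's jaws (137 mm up); same axes as vise_tail. The jaws are 75 mm wide, from 38 to -50 mm along x; a 60 mm wide casting, 118 mm high, joins them to the tail up to x = 64. A steel elbow is clamped in them: 28 mm tube at x = -6, 176 mm high, side port 40 mm out to the front left, 142 to 182 mm up. Opposite the tail the screw reaches 154 mm out, its bar 125 mm across.
- pointer (a point): Tip of the yellow pointer on the turntable of the vise, 57 mm from the swivel axis, 40 mm above the bench, on the left (y) side of the vise; it turns with the vise.
- zero_mark (a point): Middle of the red zero mark of the scale on the base, 65 mm from the swivel axis, 28 mm above the bench (fixed).
- mark_45 (a point): Middle of the long white 45-degree mark on the robot's side of the scale, 65 mm from the swivel axis, 28 mm above the bench (fixed): the pointer is to stand beside it.
- lock (a joint): Lock lever angle, rad: 0 open, growing clockwise from above to 1.22, fully home against its stop (locked). At 0 the lever points 20 degrees to the right of the base's x axis, at 1.22 90 degrees to the right. Stays where it is left; takes about 2 N at the knob. Starts open (0 to 0.15). It drives a pin into the index ring, which enters only when the vise is clicked in.
- lock_pivot (a point): Point on the lever's upright pivot axis, at the height of the knob's top (69 mm above the bench); 96 mm from the swivel axis. The pivot hub itself is 50 mm high.
- lock_knob (a point): Middle of the top of the red knob at the end of the lock lever: upright, round, 25 mm across, from 40 to 69 mm above the bench (full width from 48 to 64 mm), 78 mm from the pivot axis. Its x axis points from the pivot out along the lever.
- clamp_ring: Bystander: aluminium vacuum clamp ring with brass wing nut, 64 mm across, 16 mm high, origin under its centre.
- centring_ring: Bystander: steel centring ring with black seal, 42 mm across, 8 mm high, origin under its centre.
- blank_flange: Bystander: steel blank flange disc, 40 mm across, 8 mm high, origin under its centre.
- wrench: Bystander: steel wrench 170 mm long lying along its x axis.
- screwdriver: Bystander: screwdriver 200 mm long lying along its x axis.
- multimeter: Bystander: red and white hand-held multimeter 190 x 88 mm, 47 mm high, long side along its x axis, origin under its centre.
- wash_bottle: Bystander: white round bottle with red cap, 64 mm across, 160 mm high, origin under its centre.
- parts_tray: Bystander: blue open tray with bolts, 160 x 110 mm, 35 mm high, origin under its centre.

How it is judged:
On the way, in this order (a step that is already met when the one before it is completed fails the run):
1. with the lock lever still open, the vise is clicked in at the 45-degree mark (value of joint vise between 0.705 and 0.865 rad and value of joint lock below 0.5 rad), for 0.3 s.
2. the lock lever is thrown home with the vise at the 45-degree mark (value of joint vise between 0.705 and 0.865 rad and value of joint lock above 1.1 rad), for 0.2 s.
At the end, for the whole second after the job is handed in: The vise rests at 45 degrees (0.785 rad, within 0.08 rad) on its scale and the lock lever is home (beyond 1.1 of 1.22 rad) (all of step 2 and velocity of joint vise between -0.05 and 0.05 rad/s); the robot touches nothing.
It fails at once if a bystander is shifted more than 30 mm (distance of any of clamp_ring, centring_ring, blank_flange, wrench, screwdriver, multimeter, wash_bottle, parts_tray from where it was at the start of the episode above 0.03 m).
It also fails if it takes over 53 s, if anything falls off the work surface, if the arm or the gripper's body presses on something with over 40 N, if the wrist force passes 120 N, or if a joint passes its speed limit or range.

## Working session

There is one attempt and no reset: what is moved stays moved. The work goes in short steps, Python scripts to look and compute and a shell command to move; the robot and the scene stay as the last step left them, time stands still between calls to the robot, and variables do not carry over. Pictures are saved under pics/ and viewed, at most 10 in all, crops included, and the job is handed in when it is done.

```bash
mkdir -p pics
python3 - <<'E'
from bench import env
import cv2
for n in("scene","top"):
    cv2.imwrite(f"pics/{n}0.png",env.get_image(n)); c=env.calibration(n); print(n,c)
print(env.get_state())
E
```

```text
scene {'mtx': array([[392.70545614,   0.        , 252.94912963],
       [  0.        , 392.70545614, 188.83300632],
       [  0.        ,   0.        ,   1.        ]]), 'origin': array([ 0.97681873, -0.38228778,  1.02408501]), 'orientation': array([ 0.89389904,  0.36102978, -0.09484277, -0.24820727])}
top {'mtx': array([[387.42949893,   0.        , 251.30948362],
       [  0.        , 387.42949893, 187.20198095],
       [  0.        ,   0.        ,   1.        ]]), 'origin': array([0.32726895, 0.027267  , 1.24164831]), 'orientation': array([ 0.70630003, -0.69950605,  0.07782312, -0.07599416])}
{'t': 0.1, 'qpos': array([-1.34782562e+00,  4.86777070e-02,  9.77392883e-02,  1.62198005e+00,
       -4.15181332e-06,  1.44296623e+00]), 'dq': array([ 1.19303550e-03, -5.12786057e-04,  2.82571889e-03, -7.11983806e-04,
       -4.50716149e-04,  9.74697453e-06]), 'joint_torque': array([ 2.97532744e-03, -3.39851010e+01,  3.20935500e+01,  1.57839147e-02,
       -7.79659831e-05,  2.90953075e-06]), 'eef_pos': array([ 0.18026613, -0.49249775,  0.23022604]), 'ee_rot': array([ 9.84656192e-01,  1.74502313e-01, -5.25299367e-05, -1.05977083e-03]), 'contact_force': array([ 0.48960767, -0.34180803,  0.13522843]), 'torque': array([-0.01932487,  0.01580072,  0.02425112]), 'grip_force': 0.0, 'gripper_width': 0.9987798673100377}
```

View pics/top0.png

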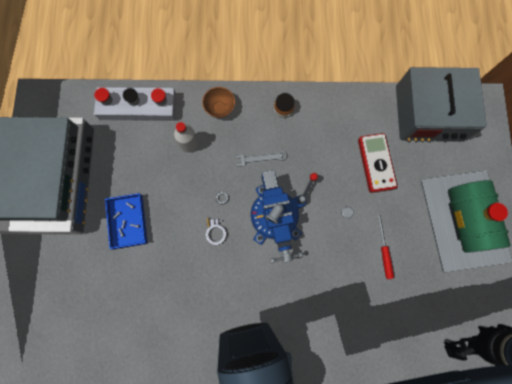

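View pics/scene0.png

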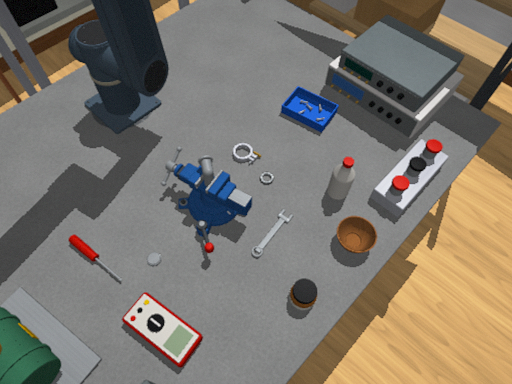

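```bash
cat > h.py <<'E'
import numpy as np, cv2
from bench import env
from scipy.spatial.transform import Rotation as R
def ray(n,u,v,z):
    c=env.calibration(n); d=R.from_quat(c["orientation"]).apply(np.linalg.inv(c["mtx"])@[u,v,1]); o=np.array(c["origin"])
    return o+d*(z-o[2])/d[2]
def proj(n,p):
    c=env.calibration(n); q=R.from_quat(c["orientation"]).inv().apply(np.array(p)-c["origin"]); w=c["mtx"]@q; return w[:2]/w[2]
E
python3 - <<'E'
import cv2
a=cv2.imread("pics/top0.png")[145:275,225:335]; b=cv2.imread("pics/scene0.png")[140:265,155:265]
cv2.imwrite("pics/c1.png",cv2.resize(a,None,fx=4.6,fy=4.6,interpolation=cv2.INTER_CUBIC))
cv2.imwrite("pics/c2.png",cv2.resize(b,None,fx=4.8,fy=4.8,interpolation=cv2.INTER_CUBIC))
E
```

```text
(no output)
```

View pics/c1.png

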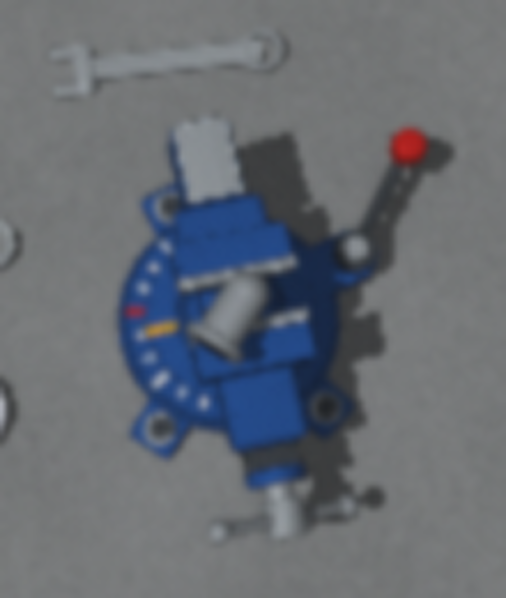

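View pics/c2.png

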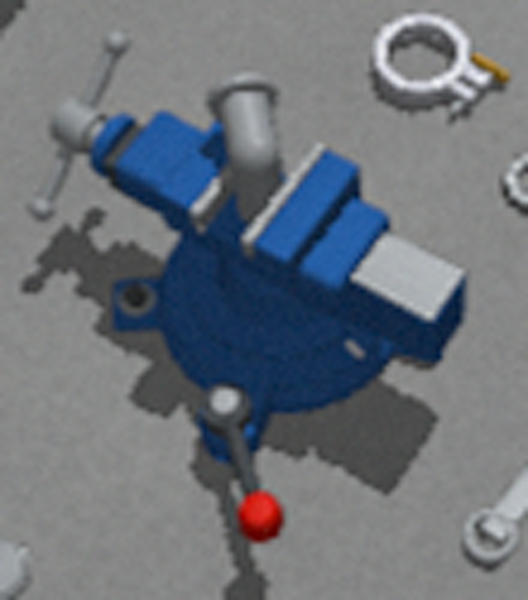

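Run:
```python
from h import *
from scipy.optimize import least_squares
T=lambda x,y:(225+x/4.6,145+y/4.6)
S=lambda x,y:(155+x/4.8,140+y/4.8)
obs=[("top",T(207,158),"tail"),("top",T(355,248),"piv"),("top",T(408,147),"knob"),("top",T(135,312),"zero"),("top",T(147,331),"ptr"),("top",T(160,379),"m45"),
("scene",S(411,276),"tail"),("scene",S(225,402),"piv"),("scene",S(260,512),"knob")]
def pts(p):
    x,y,w,a,l=p; rot=lambda t:np.array([np.cos(t),np.sin(t)]); o=np.array([x,y])
    P={}; P["tail"]=[*(o+.092*rot(w+a)),.118]
    pv=o+.096*rot(w-np.pi/3); P["piv"]=[*pv,.05]
    P["knob"]=[*(pv+.078*rot(w-np.radians(20)-l)),.060]
    P["zero"]=[*(o+.065*rot(w+np.pi/2)),.028];P["m45"]=[*(o+.065*rot(w+np.pi*.75)),.028]
    P["ptr"]=[*(o+.057*rot(w+np.pi/2+a)),.04]; return P
f=lambda p:np.concatenate([proj(n,pts(p)[k])-uv for n,uv,k in obs])
x0=ray("top",*T(230,310),.05)
r=least_squares(f,[x0[0],x0[1],0,0,0],loss="soft_l1")
print(r.x,np.degrees(r.x[2:]));print(f(r.x).reshape(-1,2).round(1));print({k:np.round(v,3) for k,v in pts(r.x).items()})
q=r.x.copy()
for a in (-.524,-.262,0,.262):
    q[3]=a; print(a,[ (np.round((proj("top",pts(q)[k])-[225,145])*4.6)) for k in("tail","ptr")])
for n,c in(("clamp",(215,232)),("centr",(222,198)),("wr1",(240,160)),("wr2",(286,156)),("flange",(347,212)),("mm",(378,163)),("sd",(381,215))): print(n,ray("top",*c,.01).round(3))
```

```text
[ 0.51139276 -0.04928516 -0.03664397  0.25527024  0.08938885] [-2.09954471 14.6259071   5.1216039 ]
[[-0.2 -0.2]
 [-0.  -0.3]
 [-0.2 -0.5]
 [-0.2 -0.2]
 [ 0.2 -0.2]
 [-0.2  0. ]
 [-1.  -0.4]
 [-0.3 -0.5]
 [-0.2  0.4]]
{'tail': array([ 0.601, -0.029,  0.118]), 'piv': array([ 0.556, -0.134,  0.05 ]), 'knob': array([ 0.626, -0.17 ,  0.06 ]), 'zero': array([0.514, 0.016, 0.028]), 'm45': array([ 0.467, -0.002,  0.028]), 'ptr': array([0.499, 0.006, 0.04 ])}
-0.524 [array([312., 176.]), array([159., 268.])]
-0.262 [array([278., 161.]), array([150., 288.])]
0 [array([242., 154.]), array([146., 309.])]
0.262 [array([205., 157.]), array([148., 331.])]
clamp [0.453 0.139 0.01 ]
centr [0.563 0.12  0.01 ]
wr1 [0.692 0.064 0.01 ]
wr2 [ 0.707 -0.089  0.01 ]
flange [ 0.522 -0.283  0.01 ]
mm [ 0.686 -0.393  0.01 ]
sd [ 0.513 -0.392  0.01 ]
```

```bash
cat >> h.py <<'E'
def to(xyz,yaw):
    "remaining travel (cm, tool axes) and turn to a tool-down pose with tool x at yaw deg"
    s=env.get_state(); r=R.from_quat(s["ee_rot"]); y=np.radians(yaw)
    g=R.from_matrix(np.array([[np.cos(y),np.sin(y),0],[np.sin(y),-np.cos(y),0],[0,0,-1]]))
    print("t",s["t"],"pos",s["eef_pos"].round(4),"F",s["contact_force"].round(1),"w",round(s["gripper_width"]*8.54,2),"grip",round(s["grip_force"],1),"q",s["qpos"].round(2))
    print("travel",(r.inv().apply(np.array(xyz)-s["eef_pos"])*100).round(2),"turn",(r.inv()*g).as_rotvec().round(3))
E
python3 -m pendant '[{"turn":[0,0,0],"travel":[3.5,-1.8,0],"gripper":8.5},{"turn":[0,0,0],"travel":[3.5,-1.8,0],"gripper":8.5},{"turn":[0,0,0],"travel":[3.5,-1.8,0],"gripper":8.5},{"turn":[0,0,0],"travel":[3.5,-1.8,0],"gripper":8.5},{"turn":[0,0,0],"travel":[3.5,-1.8,0],"gripper":8.5},{"turn":[0,0,0],"travel":[3.5,-1.8,0],"gripper":8.5},{"turn":[0,0,0],"travel":[3.5,-1.8,0],"gripper":8.5},{"turn":[0,0,0],"travel":[3.5,-1.8,0],"gripper":8.5}]'
python3 -c "
from h import *
to([.603,-.028,.23],12.9)"
```

```text
t: 1.1
eef_pos: [0.3944, -0.2603, 0.2307]
ee_rot: [0.985, 0.174, -0.0, -0.0]
contact_force: [-0.3, 0.3, 0.0]
gripper_width: 0.993
grip_force: 0.0
t 1.1 pos [ 0.3944 -0.2603  0.2307] F [-0.3  0.3  0. ] w 8.48 grip 0.0 q [-0.73 -0.09 -0.04  1.62 -0.    2.07]
travel [ 27.57 -14.65   0.07] turn [-0.001  0.     0.126]
```

```bash
python3 -m pendant '[{"turn":[0,0,0],"travel":[3.9,-2.1,0],"gripper":8.5},{"turn":[0,0,0],"travel":[3.9,-2.1,0],"gripper":8.5},{"turn":[0,0,0],"travel":[3.9,-2.1,0],"gripper":8.5},{"turn":[0,0,0],"travel":[3.9,-2.1,0],"gripper":8.5},{"turn":[0,0,0],"travel":[3.9,-2.1,0],"gripper":8.5},{"turn":[0,0,0],"travel":[3.9,-2.1,0],"gripper":8.5},{"turn":[0,0,0],"travel":[3.9,-2.1,0],"gripper":8.5},{"turn":[0,0,0.126],"travel":[0,0,0],"gripper":8.5}]'
python3 -c "
from h import *
to([.603,-.028,.083],12.9)"
```

```text
t: 2.1
eef_pos: [0.6008, -0.027, 0.2294]
ee_rot: [0.994, 0.112, -0.001, -0.001]
contact_force: [-0.5, 0.0, 0.1]
gripper_width: 0.999
grip_force: 0.0
t 2.1 pos [ 0.6008 -0.027   0.2294] F [-0.5  0.   0.1] w 8.53 grip 0.0 q [-0.16  0.25  0.33  1.64  0.    2.76]
travel [ 0.22  0.17 14.64] turn [-0.002  0.002  0.   ]
```

```bash
python3 -m pendant '[{"turn":[0,0,0],"travel":[0.2,0.2,3],"gripper":8.5},{"turn":[0,0,0],"travel":[0,0,3],"gripper":8.5},{"turn":[0,0,0],"travel":[0,0,2.5],"gripper":8.5},{"turn":[0,0,0],"travel":[0,0,2.5],"gripper":8.5},{"turn":[0,0,0],"travel":[0,0,2],"gripper":8.5},{"turn":[0,0,0],"travel":[0,0,1.5],"gripper":8.5},{"turn":[0,0,0],"travel":[0,0,0],"gripper":8.5}]'
python3 - <<'E'
from h import *
to([.603,-.028,.083],12.9)
a=env.get_image("top")[145:275,225:335]; b=env.get_image("scene")[130:265,155:265]
f=lambda i:cv2.resize(i,(390,480),interpolation=cv2.INTER_CUBIC)
cv2.imwrite("pics/d1.png",np.hstack([f(a),f(b)]))
E
```

```text
t: 2.98
eef_pos: [0.6007, -0.031, 0.0843]
ee_rot: [0.994, 0.112, -0.002, -0.001]
contact_force: [-0.3, 0.4, -0.1]
gripper_width: 0.994
grip_force: 0.0
t 2.975 pos [ 0.6007 -0.031   0.0843] F [-0.3  0.4 -0.1] w 8.49 grip 0.0 q [-0.16  0.27  0.05  1.36 -0.    2.75]
travel [ 0.29 -0.24  0.13] turn [-0.001  0.004 -0.   ]
```

View pics/d1.png

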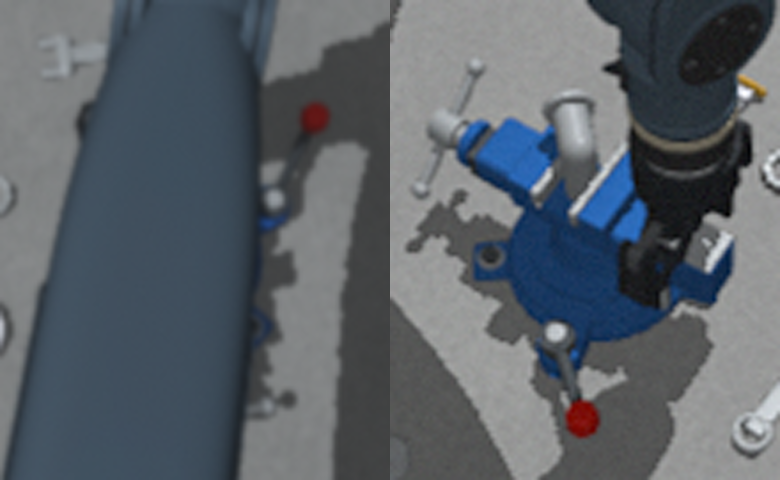

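```bash
python3 -m pendant '[{"turn":[0,0,0],"travel":[0.3,-0.2,0],"gripper":8.5},{"turn":[0,0,0],"travel":[0,0,0],"gripper":6},{"turn":[0,0,0],"travel":[0,0,0],"gripper":5},{"turn":[0,0,0],"travel":[0,0,0],"gripper":3},{"turn":[0,0,0],"travel":[0,0,0],"gripper":3},{"turn":[0,0,0],"travel":[0,0,0],"gripper":3},{"turn":[0,0,0],"travel":[0,0,0],"gripper":3}]'
python3 - <<'E'
from h import *
to([.603,-.028,.083],12.9)
# arc: grip radius from axis, steps of 3 deg
c=np.array([.5114,-.0493]);p=env.get_state()["eef_pos"][:2]
d=p-c;print(np.hypot(*d),np.degrees(np.arctan2(d[1],d[0])))
E
```

```text
t: 3.95
eef_pos: [0.6046, -0.0269, 0.0872]
ee_rot: [0.994, 0.113, 0.001, -0.002]
contact_force: [-1.4, 4.7, 4.0]
gripper_width: 0.461
grip_force: 65.4
t 3.95 pos [ 0.6046 -0.0269  0.0872] F [-1.4  4.7  4. ] w 3.94 grip 65.4 q [-0.16  0.27  0.06  1.36  0.    2.76]
travel [-0.18  0.07  0.42] turn [-0.003 -0.001  0.   ]
0.09588264906039101 13.492025793935163
```

```bash
python3 -m pendant '[{"turn":[0,0,-0.0524],"travel":[-0.013,-0.5,0],"gripper":3},{"turn":[0,0,-0.0524],"travel":[-0.013,-0.5,0],"gripper":3},{"turn":[0,0,-0.0524],"travel":[-0.013,-0.5,0],"gripper":3},{"turn":[0,0,-0.0524],"travel":[-0.013,-0.5,0],"gripper":3},{"turn":[0,0,-0.0524],"travel":[-0.013,-0.5,0],"gripper":3},{"turn":[0,0,0],"travel":[0,0,0],"gripper":3}]'
python3 - <<'E'
from h import *
c=np.array([.5114,-.0493]);a=np.radians(27.9);p=c+.0955*np.array([np.cos(a),np.sin(a)])
to([*p,.087],27.9);d=env.get_state()["eef_pos"][:2]-c;print(np.hypot(*d),np.degrees(np.arctan2(d[1],d[0])))
E
```

```text
t: 4.7
eef_pos: [0.5961, -0.0033, 0.0871]
ee_rot: [0.97, 0.242, 0.001, -0.001]
contact_force: [-0.6, 5.2, 3.4]
gripper_width: 0.455
grip_force: 65.4
t 4.7 pos [ 0.5961 -0.0033  0.0871] F [-0.6  5.2  3.4] w 3.88 grip 65.4 q [-0.12  0.25  0.03  1.36  0.    2.53]
travel [-0.09  0.1   0.01] turn [-0.002 -0.003  0.001]
0.0963836068724808 28.502499652966865
```

Tracking well; second half.

```bash
python3 -m pendant '[{"turn":[0,0,-0.0524],"travel":[-0.013,-0.5,0],"gripper":3},{"turn":[0,0,-0.0524],"travel":[-0.013,-0.5,0],"gripper":3},{"turn":[0,0,-0.0524],"travel":[-0.013,-0.5,0],"gripper":3},{"turn":[0,0,-0.0524],"travel":[-0.013,-0.5,0],"gripper":3},{"turn":[0,0,-0.0524],"travel":[-0.013,-0.5,0],"gripper":3},{"turn":[0,0,0],"travel":[0,0,0],"gripper":3}]'
python3 - <<'E'
from h import *
c=np.array([.5114,-.0493]);a=np.radians(42.9);p=c+.0955*np.array([np.cos(a),np.sin(a)])
to([*p,.087],42.9);d=env.get_state()["eef_pos"][:2]-c;print(np.hypot(*d),np.degrees(np.arctan2(d[1],d[0])))
E
```

```text
t: 5.45
eef_pos: [0.5817, 0.0173, 0.0871]
ee_rot: [0.931, 0.366, 0.001, -0.002]
contact_force: [-0.5, 7.1, 4.7]
gripper_width: 0.458
grip_force: 65.4
t 5.45 pos [0.5817 0.0173 0.0871] F [-0.5  7.1  4.7] w 3.91 grip 65.4 q [-0.09  0.21 -0.01  1.35  0.    2.3 ]
travel [-0.13  0.09  0.01] turn [-0.002 -0.004  0.001]
0.09684599669267856 43.4223415586197
```

```bash
python3 -m pendant '[{"turn":[0,0,0],"travel":[0,0,0],"gripper":8.5},{"turn":[0,0,0],"travel":[0,0,0],"gripper":8.5},{"turn":[0,0,0],"travel":[0,0,0],"gripper":8.5},{"turn":[0,0,0],"travel":[0,0,-1],"gripper":8.5},{"turn":[0,0,0],"travel":[0,0,-3],"gripper":8.5},{"turn":[0,0,0],"travel":[0,0,-3],"gripper":8.5},{"turn":[0,0,0],"travel":[0,0,-3],"gripper":8.5}]'
python3 -m pendant '[{"turn":[0,0,-0.18],"travel":[0,0,-1],"gripper":8.5},{"turn":[0,0,-0.18],"travel":[0,0,0],"gripper":8.5},{"turn":[0,0,-0.18],"travel":[0,0,0],"gripper":8.5},{"turn":[0,0,-0.18],"travel":[0,0,0],"gripper":8.5},{"turn":[0,0,-0.18],"travel":[0,0,0],"gripper":8.5},{"turn":[0,0,-0.18],"travel":[0,0,0],"gripper":8.5},{"turn":[0,0,-0.18],"travel":[0,0,0],"gripper":8.5},{"turn":[0,0,-0.18],"travel":[0,0,0],"gripper":8.5}]'
python3 - <<'E'
from h import *
to([.626,-.170,.19],152.8)
E
```

```text
t: 6.32
eef_pos: [0.5817, 0.0149, 0.1881]
ee_rot: [0.931, 0.366, 0.0, 0.0]
contact_force: [-0.2, 0.2, 0.3]
gripper_width: 0.999
grip_force: 0.0
t: 7.32
eef_pos: [0.5817, 0.0149, 0.1972]
ee_rot: [0.456, 0.89, 0.0, 0.001]
contact_force: [-0.3, 0.3, -0.2]
gripper_width: 1.0
grip_force: 0.0
t 7.325 pos [0.5817 0.0149 0.1972] F [-0.3  0.3 -0.2] w 8.54 grip 0.0 q [-0.09  0.19  0.19  1.57 -0.    0.86]
travel [-17.59  -7.2    0.74] turn [ 0.     0.001 -0.472]
```

```bash
python3 -m pendant '[{"turn":[0,0,0],"travel":[-3.5,-1.44,0],"gripper":6},{"turn":[0,0,0],"travel":[-3.5,-1.44,0],"gripper":6},{"turn":[0,0,0],"travel":[-3.5,-1.44,0],"gripper":6},{"turn":[0,0,0],"travel":[-3.5,-1.44,0],"gripper":6},{"turn":[0,0,0],"travel":[-3.5,-1.44,0],"gripper":6},{"turn":[0,0,-0.157],"travel":[0,0,0],"gripper":6},{"turn":[0,0,-0.157],"travel":[0,0,0],"gripper":6},{"turn":[0,0,-0.157],"travel":[0,0,0],"gripper":6}]'
python3 - <<'E'
from h import *
to([.626,-.170,.037],152.8)
a=env.get_image("top")[145:275,225:335]; b=env.get_image("scene")[130:265,155:265]
f=lambda i:cv2.resize(i,(390,480),interpolation=cv2.INTER_CUBIC)
cv2.imwrite("pics/d2.png",np.hstack([f(a),f(b)]))
E
```

```text
t: 8.32
eef_pos: [0.6243, -0.1699, 0.1971]
ee_rot: [0.236, 0.972, -0.0, 0.0]
contact_force: [0.4, 0.6, -0.1]
gripper_width: 0.704
grip_force: 0.0
t 8.325 pos [ 0.6243 -0.1699  0.1971] F [ 0.4  0.6 -0.1] w 6.02 grip 0.0 q [-0.37  0.37  0.4   1.6  -0.    0.11]
travel [-0.14  0.07 16.01] turn [-0.     0.001 -0.003]
```

View pics/d2.png

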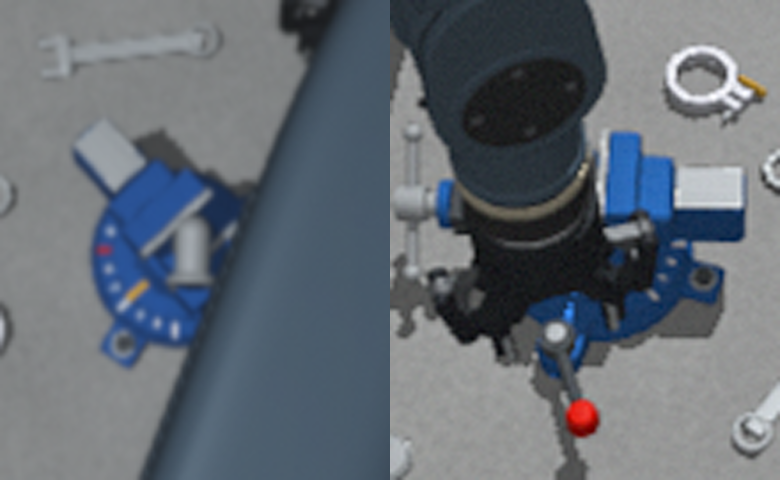

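The pointer (left panel, about 125,298) is in line with the long 45 mark, and the lever is untouched. I'll descend on the knob next.

```bash
python3 -m pendant '[{"turn":[0,0,0],"travel":[-0.1,0,3],"gripper":6},{"turn":[0,0,0],"travel":[0,0,3],"gripper":6},{"turn":[0,0,0],"travel":[0,0,3],"gripper":6},{"turn":[0,0,0],"travel":[0,0,2.5],"gripper":6},{"turn":[0,0,0],"travel":[0,0,2],"gripper":6},{"turn":[0,0,0],"travel":[0,0,1.5],"gripper":6},{"turn":[0,0,0],"travel":[0,0,1],"gripper":6},{"turn":[0,0,0],"travel":[0,0,0],"gripper":6}]'
python3 -m pendant '[{"turn":[0,0,0],"travel":[0,0,0],"gripper":4},{"turn":[0,0,0],"travel":[0,0,0],"gripper":3},{"turn":[0,0,0],"travel":[0,0,0],"gripper":2},{"turn":[0,0,0],"travel":[0,0,0],"gripper":2},{"turn":[0,0,0],"travel":[0,0,0],"gripper":2}]'
python3 - <<'E'
from h import *
to([.626,-.170,.037],152.8)
E
```

```text
t: 9.43
eef_pos: [0.6246, -0.1696, 0.0357]
ee_rot: [0.239, 0.971, 0.0, -0.001]
contact_force: [0.3, -1.2, 0.4]
gripper_width: 0.701
grip_force: 0.0
t: 10.05
eef_pos: [0.626, -0.1698, 0.0376]
ee_rot: [0.239, 0.971, 0.0, 0.001]
contact_force: [0.3, 0.5, 5.4]
gripper_width: 0.267
grip_force: 59.0
t 10.05 pos [ 0.626  -0.1698  0.0376] F [0.3 0.5 5.4] w 2.28 grip 59.0 q [-0.37  0.4   0.13  1.29  0.    0.11]
travel [-0.01 -0.02  0.07] turn [ 0.001  0.002 -0.007]
```

Knob gripped (2.3 cm). Now I'll swing it clockwise.

```bash
python3 -m pendant '[{"turn":[0,0,0.0873],"travel":[0.03,-0.68,0],"gripper":2},{"turn":[0,0,0.0873],"travel":[0.03,-0.68,0],"gripper":2},{"turn":[0,0,0.0873],"travel":[0.03,-0.68,0],"gripper":2},{"turn":[0,0,0.0873],"travel":[0.03,-0.68,0],"gripper":2},{"turn":[0,0,0.0873],"travel":[0.03,-0.68,0],"gripper":2},{"turn":[0,0,0.0873],"travel":[0.03,-0.68,0],"gripper":2},{"turn":[0,0,0],"travel":[0,0,0],"gripper":2}]'
python3 - <<'E'
from h import *
pv=np.array([.556,-.134])
a=np.radians(-57.2);to([*(pv+.078*np.array([np.cos(a),np.sin(a)])),.037],122.8)
d=env.get_state()["eef_pos"][:2]-pv;print(np.hypot(*d),np.degrees(np.arctan2(d[1],d[0])))
E
```

```text
t: 10.92
eef_pos: [0.5979, -0.2001, 0.0376]
ee_rot: [0.482, 0.876, -0.0, 0.001]
contact_force: [-0.5, 0.4, 5.9]
gripper_width: 0.267
grip_force: 59.1
t 10.925 pos [ 0.5979 -0.2001  0.0376] F [-0.5  0.4  5.9] w 2.28 grip 59.1 q [-0.43  0.36  0.07  1.28 -0.    0.58]
travel [0.02 0.06 0.06] turn [ 0.     0.002 -0.008]
0.07821320481656695 -57.64433043825325
```

```bash
python3 -m pendant '[{"turn":[0,0,0.0873],"travel":[0.03,-0.68,0],"gripper":2},{"turn":[0,0,0.0873],"travel":[0.03,-0.68,0],"gripper":2},{"turn":[0,0,0.0873],"travel":[0.03,-0.68,0],"gripper":2},{"turn":[0,0,0.0873],"travel":[0.03,-0.68,0],"gripper":2},{"turn":[0,0,0.0873],"travel":[0.03,-0.68,0],"gripper":2},{"turn":[0,0,0.0873],"travel":[0.03,-0.68,0],"gripper":2},{"turn":[0,0,0.0873],"travel":[0.03,-0.68,0],"gripper":2},{"turn":[0,0,0],"travel":[0,0,0],"gripper":2}]'
python3 - <<'E'
from h import *
pv=np.array([.556,-.134])
a=np.radians(-92.1);to([*(pv+.078*np.array([np.cos(a),np.sin(a)])),.037],87.9)
d=env.get_state()["eef_pos"][:2]-pv;print(np.hypot(*d),np.degrees(np.arctan2(d[1],d[0])))
E
```

```text
t: 11.92
eef_pos: [0.5525, -0.2121, 0.0376]
ee_rot: [0.723, 0.691, -0.0, 0.001]
contact_force: [-1.8, -0.0, 6.4]
gripper_width: 0.264
grip_force: 59.5
t 11.925 pos [ 0.5525 -0.2121  0.0376] F [-1.8 -0.   6.4] w 2.25 grip 59.5 q [-0.48  0.26 -0.05  1.26 -0.    1.14]
travel [0.02 0.06 0.06] turn [ 0.001  0.002 -0.008]
0.07821670834523099 -92.5697316454344
```

```bash
python3 -m pendant '[{"turn":[0,0,0],"travel":[0,-0.2,0],"gripper":2},{"turn":[0,0,0],"travel":[0,-0.2,0],"gripper":2},{"turn":[0,0,0],"travel":[0,0,0],"gripper":2}]'; python3 -m pendant '[{"turn":[0,0,0],"travel":[0,0.2,0],"gripper":2},{"turn":[0,0,0],"travel":[0,0,0],"gripper":6},{"turn":[0,0,0],"travel":[0,0,0],"gripper":6},{"turn":[0,0,0],"travel":[0,0,0],"gripper":6},{"turn":[0,0,0],"travel":[0,0,-3],"gripper":6},{"turn":[0,0,0],"travel":[0,0,-4],"gripper":6},{"turn":[0,0,0],"travel":[0,0,-4],"gripper":6},{"turn":[0,0,0],"travel":[0,0,-5],"gripper":6}]'
python3 -m pendant '[{"turn":[0,0,0],"travel":[-4,0,0],"gripper":6},{"turn":[0,0,0],"travel":[-4,0,0],"gripper":6},{"turn":[0,0,0],"travel":[-4,0,0],"gripper":6},{"turn":[0,0,0],"travel":[-4,0,0],"gripper":6},{"turn":[0,0,0],"travel":[-4,0,0],"gripper":6},{"turn":[0,0,0],"travel":[-4,0,0],"gripper":6},{"turn":[0,0,0],"travel":[0,0,0],"gripper":6},{"turn":[0,0,0],"travel":[0,0,0],"gripper":6}]'
python3 - <<'E'
from h import *
a=env.get_image("top")[145:275,225:335]; b=env.get_image("scene")[130:265,155:265]
f=lambda i:cv2.resize(i,(390,480),interpolation=cv2.INTER_CUBIC)
cv2.imwrite("pics/d3.png",np.hstack([f(a),f(b)]))
E
```

```text
t: 12.3
eef_pos: [0.5524, -0.2122, 0.0377]
ee_rot: [0.723, 0.691, 0.002, 0.004]
contact_force: [9.0, -0.8, 2.1]
gripper_width: 0.268
grip_force: 59.2
t: 13.3
eef_pos: [0.5492, -0.2109, 0.196]
ee_rot: [0.723, 0.691, -0.001, -0.002]
contact_force: [0.5, -0.7, 0.5]
gripper_width: 0.699
grip_force: 0.0
t: 14.3
eef_pos: [0.539, -0.4506, 0.1955]
ee_rot: [0.723, 0.691, 0.0, -0.001]
contact_force: [0.5, 0.5, -0.5]
gripper_width: 0.703
grip_force: 0.0
```

View pics/d3.png

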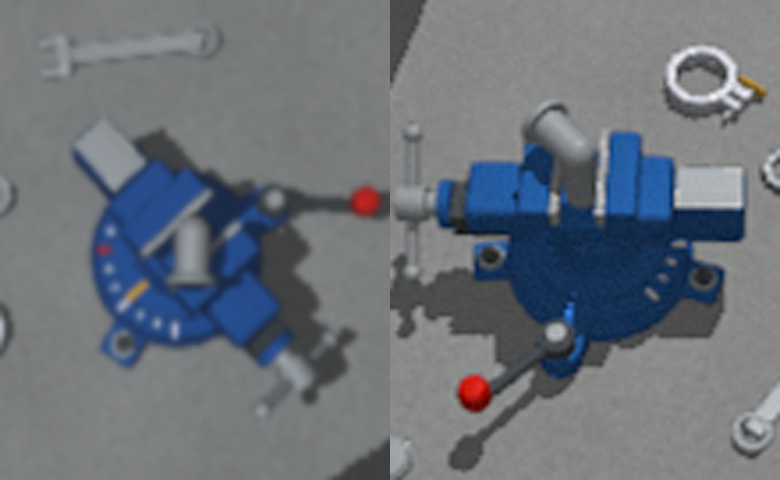

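The stop was felt at 9 N with no further motion. The picture shows the pointer (127,295) at the long 45 mark, and the knob (366,201) straight out to the right of the pivot (274,200). The robot is clear.

```bash
python3 -c "
from bench import env
print(env.job_done())"
```

```text
the job is handed in; nothing more can be done
None
```

The vise is clicked in at the 45-degree mark, the lock lever is home against its stop, the robot is clear of everything, and I handed the job in at about 14 s; no verdict came back.

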